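# Set the torch gas regulator and lock it

### The job

Set the torch's gas regulator for the day: turn the black knob on the sloping panel until its pointed nose points at the raised mark on the ring around it, then slide the steel lock cover along its rails fully home over the knob. Do not turn the mark, leave the other things on the bench where they are, and let go of everything at the end.

Things in the scene. Friction and masses are not known exactly. Their poses are not given: they have to be found in the camera images.
- station: Fixed grey panel 150 (up-slope) x 262 mm on a stand, sloping 0.61 rad (35 deg) down to its front (-x, towards the robot and its left). Origin under the stand's centre, y along the panel, z up. In this frame: outward normal (-0.573,0,0.820), up-slope (0.820,0,0.573), face centre (0,0,0.095); knob axis through the face at y=-0.075, cover parked near y=+0.062. Both face along the normal.
- knob_grip (a point): Grip point of the black knob: on its axis, 38 mm above the panel's face. A disc 80 mm across, 14 mm high, carries an upright grip bar 16 mm thick, 14 to 47 mm above the face; the bar reaches 45 mm from the axis at its pointed nose (white line on top runs to it) and 28 mm at its blunt tail.
- pointer (a point): Tip of the knob's pointed nose, 45 mm from the knob's axis, 40 mm above the panel's face.
- knob (a joint): Angle of the knob, 0 to 2.4 rad, growing clockwise as seen looking onto the panel. At 0 the nose points 1.0 rad to the left (towards the station's +y) of straight up-slope. It is stiff (about 0.12 N m) and stays where it is left.
- mark (a joint): Angle of the mark, same zero and sense as the knob: when both read the same the nose points at the mark. The mark is one raised brass tooth, 12 x 8 mm, 15 mm high, 44 to 56 mm from the knob's axis, on the dark steel ring around the knob. Not to be turned.
- mark_tip (a point): Where the nose's tip has to come: 45 mm from the knob's axis in the direction of the mark, 40 mm above the panel's face.
- lock_grip (a point): Grip point of the lock cover: middle of its upright fin, 78 mm above the panel's face. The cover is a steel hood 128 (up-slope) x 100 (along the panel) x 57 mm high, open towards the knob, running in two rails. The fin on its top is 12 mm thick along the panel, 60 mm long up-slope, 57 to 93 mm above the face.
- lock (a joint): Travel of the lock cover along the panel's width towards the station's -y, 0 to 0.137 m. 0: parked, the knob free; 0.137: fully home against the end stops, the knob covered. About 3 N to slide.
- rod_jar: green glass tumbler full of long coloured glass rods, 90 mm across, 380 mm tall; origin under its centre; a bystander
- tool_cup: blue cup holding upright tools, 80 mm across, 220 mm tall; origin under its centre; a bystander
- paddle: graphite paddle with a wooden handle, lying flat, 220 mm long along its x; a bystander
- marver: black graphite slab 90 x 90 x 22 mm; origin under its centre; a bystander
- rod_rest: notched upright steel plate on a foot 100 x 75 mm, 83 mm tall; origin under its centre; a bystander
- bottle: white plastic bottle, 60 mm across, 130 mm tall; origin under its centre; a bystander
- reamer: graphite reamer with a wooden handle, lying flat, 190 mm long; a bystander

How it is judged:
On the way, in this order (a step that is already met when the one before it is completed fails the run):
1. the knob's nose points at the mark while the lock cover is still parked clear of the knob (distance between pointer and mark_tip below 0.007 m and value of joint lock below 0.03 m), for 0.3 s.
2. the lock cover is fully home over the knob, the nose still at the mark (distance between pointer and mark_tip below 0.007 m and value of joint lock above 0.129 m), for 0.2 s.
At the end, for the whole second after the job is handed in: The tip of the knob's nose is within 7 mm (about 9 degrees) of the mark, and the lock cover is within 8 mm of its end stops (travel above 0.129 m), both at rest (all of step 2 and velocity of joint lock between -0.01 and 0.01 m/s and velocity of joint knob between -0.05 and 0.05 rad/s); the robot touches nothing.
It fails at once if the mark was turned (its tip shifted by more than 5 mm) (distance of mark_tip from where it was at the start of the episode above 0.005 m).
It fails at once if a bystander was shifted by more than 30 mm (distance of any of rod_jar, tool_cup, paddle, marver, rod_rest, bottle, reamer from where it was at the start of the episode above 0.03 m).
It also fails if it takes over 45 s, if anything falls off the work surface, if the arm or the gripper's body presses on something with over 40 N, if the wrist force passes 120 N, or if a joint passes its speed limit or range.

### The arm

A 6-joint arm with a two-finger parallel gripper is mounted at the origin on the work surface. World frame = base frame: x ahead of the robot, y to its left, z up, the work surface at z = 0. Lengths are in m, angles in rad, forces in N, time in s.
With the tool pointing down it reaches from about 0.375 to 0.9 m from the base axis. Payload 3.1 kg.
Tool frame: the origin (TCP) lies on the centre line of the jaws, within the pads' length; the fingertips stand robot.nose_length ahead of it and the grasp point (between the pads) lies 6 mm ahead of it (robot.nose_length is the distance from the TCP to the fingertips, in m); z points along the fingers, y is the line along which they close (so a half turn about z gives the same grasp; the last joint's range is limited). The gripper opens to 87 mm and grips with 3 to 60 N. Pads are 19 mm wide; open, the fingers measure 117 mm over their backs; the gripper's body (75 mm by 190 mm) begins 51 mm behind the grasp point.
Start: joints at [-1.296, 0.527, 1.433, -0, 1.181, -0.178], TCP at [0.274, -0.562, 0.248] pointing down, gripper open.
Joint ranges: [-3.08, 3.08], [-0.75, 2.2], [0.22, 2.44], [-1.43, 4.57], [0, 2.65], [-2.85, 2.85]. Speed limits (rad/s): [2.79, 2.79, 3.14, 3.14, 3.14, 3.14].

### API

Orientations are given as a unit quaternion [x, y, z, w].
In Python, from rig import robot gives the robot as it stands.
- The arm moves only by the shell command python3 -m crank 'ROWS' [FORCE]. ROWS is JSON, one flat list of numbers, 7 for each row, row after row: the shift along the tool's x, y, z in mm, then the turn, a rotation vector about the tool's x, y, z in degrees, then the closure in counts, from 0 (fully open) to 255 (shut). In form: [x, y, z, ax, ay, az, fingers, x, y, z, ax, ay, az, fingers, ...]. A call has exactly 5 rows; each row is the pose to reach, as a shift and turn from the pose commanded when the call began, along the tool's axes at that moment; what a row does not reach only later rows make up. A row lasts 1/12 s, in which the tool goes at most 41.7 mm and 7.16 degrees, less where a joint would pass 70% of its speed; a pose out of reach is approached as far as the arm can. A call with a gripper value outside its range is refused whole. The fingers move at their own pace and stop on an object; FORCE is the grip in N (left out, the last holds). Time passes only in rows, so rows that repeat a pose let the fingers close, or fill a call up. It gives the time, the measured TCP pose, the force, the opening and the grip force at its end, in the units of the state.
- robot.get_obs(): the state, without advancing time (a new reading comes with each control period).
- robot.camera(name): name is "side" or "top" or "wrist"; returns a dict with "pixels" (400x640x3 uint8, red, green, blue), "intrinsics" (3x3 intrinsics, pixels), "extrinsics" (4x4, takes a point from camera to world coordinates); the wrist camera has in their place "mount" (4x4, takes a point from camera to tool coordinates, whose origin is the TCP and whose axes are the flange's). Camera axes: x right, y down, z forward; pixel columns grow to the right and rows downward; lengths in m; the calibration is good to about 2 mm. A picture is of the moment at which its call begins: read the wrist's pose just before it. There is no depth.
- robot.hand_in(): hands the job in; it is judged then, once.
The state is a dict: "time": time; "q": joint angles; "joint_velocities": joint speeds; "joint_torque": joint torques, N m; "position": TCP position; "tool_rot": TCP orientation; "ft_force": force on the tool from outside, world axes, zero at the start; "moment": the same for the moment, N m; "grip_width": finger opening in m; "grip_force": force on a finger pad.
Only numpy, scipy, OpenCV 4.12 (cv2) and the standard library are available. Lean on these libraries where they do the work, as an engineer would, in place of code of your own. Each camera call takes 0.05 s, during which the arm holds its last target. There are 200 camera calls.

## Working session

There is one attempt and no reset: what is moved stays moved. The work goes in short steps, Python scripts to look and compute and a shell command to move; the robot and the scene stay as the last step left them, time stands still between calls to the robot, and variables do not carry over. Pictures are saved under pics/ and viewed, at most 13 in all, crops included, and the job is handed in when it is done.

```bash
mkdir -p pics
python3 - <<'E'
from rig import robot
import cv2,numpy as np
print(robot.nose_length); print(robot.get_obs())
for n in("top","side"):
    c=robot.camera(n); cv2.imwrite(f"pics/{n}0.png",c["pixels"][:,:,::-1]); print(n,c["intrinsics"],np.round(c["extrinsics"],4))
print(robot.camera("wrist")["mount"])
E
```

```text
0.025
{'time': 0.0, 'q': array([-1.29548712e+00,  5.28481668e-01,  1.43389607e+00, -2.95465318e-05,
        1.18137679e+00, -1.78520612e-01]), 'joint_velocities': array([ 9.47396236e-04, -1.43279847e-05,  3.95763796e-04,  6.42731767e-04,
       -2.21697635e-05,  5.97474365e-04]), 'joint_torque': array([ 2.26425043e-03, -4.40028620e+01, -1.76595747e+01,  6.33434532e-02,
        5.82139764e-02, -1.99040282e-04]), 'position': array([ 0.27382866, -0.5610717 ,  0.24656403]), 'tool_rot': array([ 9.74363257e-01,  2.24977944e-01, -6.59360674e-05, -1.07901420e-03]), 'ft_force': array([ 0.1794628 , -0.22092147, -1.10610431]), 'moment': array([ 0.03010027, -0.00706025,  0.01126701]), 'grip_force': 0.0, 'grip_width': 0.08694018623161175}
top [[506.86427538   0.         325.823254  ]
 [  0.         506.86427538 210.12108062]
 [  0.           0.           1.        ]] [[-9.9000e-03 -9.9370e-01  1.1130e-01  4.2960e-01]
 [-9.9990e-01  1.0900e-02  7.7000e-03  7.0000e-04]
 [-8.8000e-03 -1.1120e-01 -9.9380e-01  1.4952e+00]
 [ 0.0000e+00  0.0000e+00  0.0000e+00  1.0000e+00]]
side [[489.27990154   0.         316.27240836]
 [  0.         489.27990154 199.20286879]
 [  0.           0.           1.        ]] [[-0.9819 -0.1384  0.1296  0.3582]
 [-0.189   0.6583 -0.7286  1.194 ]
 [ 0.0156 -0.7399 -0.6726  1.2113]
 [ 0.      0.      0.      1.    ]]
[[-0.0021299  -0.9549781  -0.29666865  0.08179727]
 [ 0.99999706 -0.00168951 -0.00174084 -0.00108502]
 [ 0.00116124 -0.29667149  0.95497889 -0.13677853]
 [ 0.          0.          0.          1.        ]]
```

View pics/top0.png

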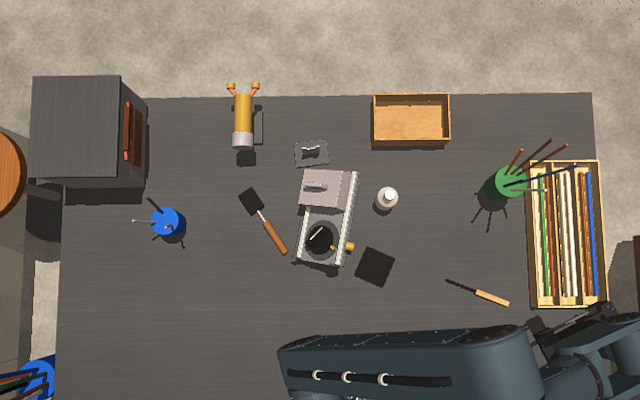

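View pics/side0.png

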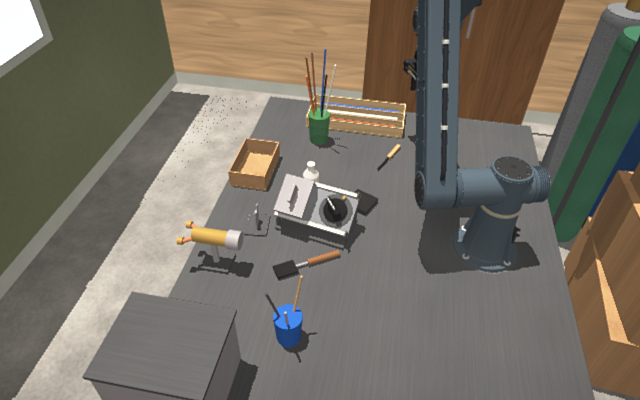

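The top view shows the station around (327,218), with the knob at (321,238) and the cover at (328,188). There is a brass piece on the right near (348,246), and the side view agrees. Next I'll take enlarged crops.

Run:
```python
import cv2,numpy as np
a=cv2.imread("pics/top0.png")[160:275,280:370]; b=cv2.imread("pics/side0.png")[160:250,265:370]
a=cv2.resize(a,(400,511),interpolation=cv2.INTER_CUBIC); b=cv2.resize(b,(400,343),interpolation=cv2.INTER_CUBIC)
o=np.zeros((511,800,3),np.uint8);o[:,:400]=a;o[:343,400:]=b
cv2.imwrite("pics/crop.png",o)
```

```text
(no output)
```

View pics/crop.png

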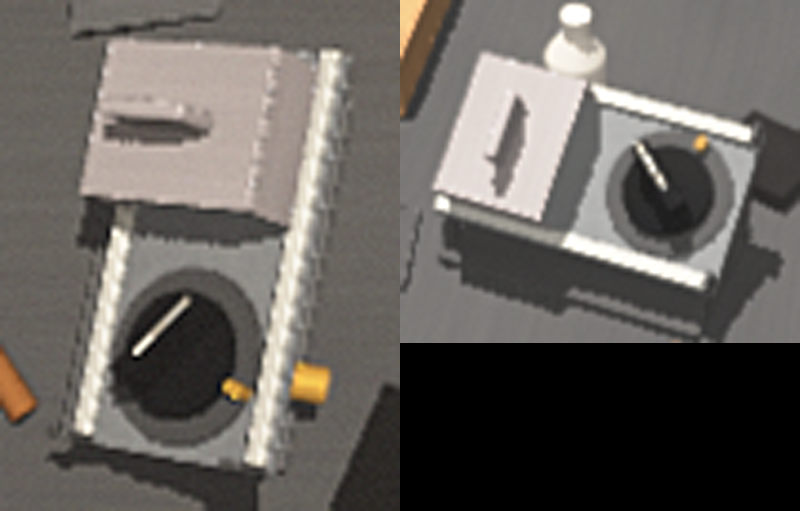

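The crop shows the white line from the axis at about crop (135,353) to the nose at (188,298). In side-view crop pixels that is (663,188) to (637,143). The brass tooth is at (237,388) in the top crop and (701,142) in the side crop. I'll triangulate these.

```bash
cat > h.py <<'E'
import numpy as np,cv2
from rig import robot
from scipy.spatial.transform import Rotation as R
def ray(K,E,uv):
    d=E[:3,:3]@np.linalg.solve(K,np.array([uv[0],uv[1],1.])); return E[:3,3],d/np.linalg.norm(d)
def tri(rays):
    A=sum(np.eye(3)-np.outer(d,d) for o,d in rays); b=sum((np.eye(3)-np.outer(d,d))@o for o,d in rays)
    return np.linalg.solve(A,b)
def plane(r,p,n): return r[0]+r[1]*(np.dot(p-r[0],n)/np.dot(r[1],n))
def wristE(c,o):
    E=np.eye(4);E[:3,:3]=R.from_quat(o["tool_rot"]).as_matrix();E[:3,3]=o["position"]; return E@c["mount"]
E
python3 - <<'E'
from h import *
t=robot.camera("top");s=robot.camera("side")
rt=lambda x,y:ray(t["intrinsics"],t["extrinsics"],(280+x/4.444-.4,160+y/4.444-.4))
rs=lambda x,y:ray(s["intrinsics"],s["extrinsics"],(265+(x-400)/3.81-.4,160+y/3.81-.4))
for n,a,b in[("axis",(135,353),(663,188)),("nose",(188,298),(637,143)),("mark",(237,388),(701,142))]:print(n,tri([rt(*a),rs(*b)]))
Z=np.array([0,0,1.])
for a,b,z in[((258,465),(332,52),.145),((85,432),(122,215),.06)]:
    p=plane(rt(*a),Z*z,Z);q=plane(rt(*b),Z*z,Z);print(p,q,np.arctan2(*(q-p)[[1,0]]),np.linalg.norm(q-p))
E
```

```text
axis [0.50401617 0.05474285 0.12796716]
nose [0.53423608 0.02187313 0.14495613]
mark [ 0.48148134 -0.00695043  0.13025269]
[ 0.43627961 -0.01876902  0.145     ] [ 0.68554275 -0.06688719  0.145     ] -0.1906959698791409 0.25386506155726984
[0.45863071 0.08956135 0.06      ] [0.59707671 0.06525631 0.06      ] -0.17378524449970498 0.14056326042426615
```

```bash
cat >> h.py <<'E'
yaw=-0.182-np.pi/2
F=np.array([.499,.028,.095])      # knob axis on face
def st():
    sx=np.array([np.cos(yaw),np.sin(yaw),0]);sy=np.array([-sx[1],sx[0],0]);z=np.array([0,0,1.])
    return sy,.820*sx+.573*z,-.573*sx+.820*z   # along panel, up-slope, normal
def pose(h,a,dy=0,du=0):
    """TCP pose: tip axis at height h of TCP above face, tool y = perpendicular to nose at angle a right of upslope"""
    sy,u,n=st(); y=np.cos(a)*(sy)+np.sin(a)*u  # a=0: tool y along +sy
    return F+h*n+dy*sy+du*u,np.column_stack([np.cross(y,-n),y,-n])
def rows(p,Rm):
    o=robot.get_obs();C=R.from_quat(o["tool_rot"])
    print("q",o["q"].round(2),"t",round(o["time"],2),"pos",o["position"].round(4))
    print("shift mm",(C.inv().apply(p-o["position"])*1e3).round(1),"turn deg",np.degrees((C.inv()*R.from_matrix(Rm)).as_rotvec()).round(2))
E
python3 - <<'E'
from h import *
sy,u,n=st();print(sy,u,n)
for a in(0,.84):
  p,M=pose(.17,a);print(p);print(M)
  rows(p,M)
E
```

```text
[ 0.98348367 -0.1809969   0.        ] [-0.14841746 -0.80645661  0.573     ] [0.10371122 0.56353614 0.82      ]
[0.51663091 0.12380114 0.2344    ]
[[ 0.14841746  0.98348367 -0.10371122]
 [ 0.80645661 -0.1809969  -0.56353614]
 [-0.573       0.         -0.82      ]]
q [-1.3   0.53  1.43  0.    1.18 -0.18] t 0.25 pos [ 0.2739 -0.5614  0.2471]
shift mm [ 518.5 -509.5   13.3] turn deg [-16.37 -32.37 -51.84]
[0.51663091 0.12380114 0.2344    ]
[[ 0.83194136  0.54592075 -0.10371122]
 [ 0.40340345 -0.72133107 -0.56353614]
 [-0.3824562   0.42668051 -0.82      ]]
q [-1.3   0.53  1.43  0.    1.18 -0.18] t 0.25 pos [ 0.2739 -0.5614  0.2471]
shift mm [ 518.5 -509.5   13.3] turn deg [-27.17 -22.08  -5.25]
```

```bash
python3 - <<'E'
from h import *
p,M=pose(.17,-.84);print(M);rows(p,M)
E
python3 -m crank '[60,-60,-100,0,0,0,0,100,-90,-100,0,0,0,0,130,-120,-100,0,0,0,0,160,-150,-100,0,0,0,0,190,-180,-100,0,0,0,0]'
```

```text
[[-0.63381509  0.76695683 -0.10371122]
 [ 0.67315616  0.47971366 -0.56353614]
 [-0.3824562  -0.42668051 -0.82      ]]
q [-1.3   0.53  1.43  0.    1.18 -0.18] t 0.25 pos [ 0.2739 -0.5614  0.2471]
shift mm [ 518.5 -509.5   13.3] turn deg [ -1.92 -39.86 -98.15]
time: 0.67
position: [0.3393, -0.3904, 0.3357]
tool_rot: [0.974, 0.224, 0.0, 0.001]
ft_force: [2.2, -0.2, -1.0]
grip_width: 0.0871
grip_force: 0.0
```

```bash
python3 -m crank '[30,-30,0,0,0,-7,0,60,-60,0,0,0,-14,0,90,-90,0,0,0,-21,0,120,-120,0,0,0,-28,0,150,-150,0,0,0,-35,0]'
python3 -m crank '[40,0,0,0,0,-7,0,80,0,0,0,0,-14,0,110,0,0,0,0,-21,0,140,0,0,0,0,-28,0,160,0,0,0,0,-35,0]'
python3 - <<'E'
from h import *
p,M=pose(.19,-.84);rows(p,M)
E
```

```text
time: 1.08
position: [0.4066, -0.1924, 0.3345]
tool_rot: [0.86, 0.51, 0.0, 0.0]
ft_force: [0.5, 0.1, -0.2]
grip_width: 0.0873
grip_force: 0.0
time: 1.5
position: [0.4849, -0.0518, 0.3344]
tool_rot: [0.666, 0.746, 0.0, 0.0]
ft_force: [0.4, 0.2, -0.2]
grip_width: 0.0866
grip_force: 0.0
q [-0.34  0.24  1.65  0.    1.25 -0.45] t 1.5 pos [ 0.4849 -0.0518  0.3344]
shift mm [181.8  54.6  83.8] turn deg [ 19.06 -29.85 -30.27]
```

```bash
python3 -m crank '[36,11,17,3,-4,-4,0,73,22,34,6,-9,-9,0,110,33,51,10,-15,-15,0,150,45,69,13,-20,-20,0,182,55,84,16,-25,-25,0]'
python3 -m crank '[0,0,0,3,-5,-5,0,0,0,0,3,-5,-5,0,0,0,0,3,-5,-5,0,0,0,0,3,-5,-5,0,0,0,0,3,-5,-5,0]'
python3 - <<'E'
from h import *
p,M=pose(.19,-.84);rows(p,M)
o=robot.get_obs();c=robot.camera("wrist");cv2.imwrite("pics/w1.png",c["pixels"][:,:,::-1]);print(c["intrinsics"])
E
```

```text
time: 1.92
position: [0.5206, 0.1344, 0.2502]
tool_rot: [0.492, 0.839, -0.224, 0.062]
ft_force: [1.3, -0.7, -0.1]
grip_width: 0.087
grip_force: 0.0
time: 2.33
position: [0.5201, 0.1306, 0.2516]
tool_rot: [0.45, 0.849, -0.267, 0.075]
ft_force: [0.3, 0.3, 0.5]
grip_width: 0.0872
grip_force: 0.0
q [ 0.28  0.56  1.49 -0.49  1.4  -0.15] t 2.33 pos [0.5201 0.1306 0.2516]
shift mm [ 4.4  1.2 -1.5] turn deg [ 1.31 -2.66 -3.31]
[[312.45830754   0.         317.55561975]
 [  0.         312.45830754 201.29081203]
 [  0.           0.           1.        ]]
```

View pics/w1.png

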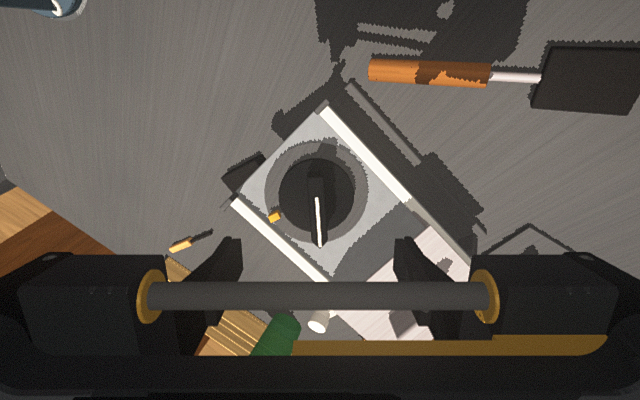

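The wrist view shows the knob ring centred near (317,188), the white line from (317,198) to the nose at (320,244), and the brass tooth at (275,217). I'll measure these on their planes.

```bash
cat > m.py <<'E'
from h import *
import sys
from scipy.optimize import least_squares
o=robot.get_obs();c=robot.camera("wrist");E=wristE(c,o);K=c["intrinsics"];im=c["pixels"]
cv2.imwrite(sys.argv[1],im[:,:,::-1])
sy,u,n=st()
def loc(uv,h):
    q=plane(ray(K,E,uv),F+h*n,n)-F; return np.array([q@sy,q@u])*1e3
uvF=K@(np.linalg.inv(E)@np.append(F+.02*n,1))[:3];uvF=uvF[:2]/uvF[2]
X,Y=np.meshgrid(np.arange(640),np.arange(400));near=np.hypot(X-uvF[0],Y-uvF[1])<float(sys.argv[2])
hsv=cv2.cvtColor(im,cv2.COLOR_RGB2HSV);g=cv2.cvtColor(im,cv2.COLOR_RGB2GRAY)
def big(m,k=1):
    N,L,S,C=cv2.connectedComponentsWithStats(m.astype(np.uint8)); i=1+np.argsort(-S[1:,4])[:k]; return [(L==j) for j in i]
b=big(near&(hsv[...,0]>14)&(hsv[...,0]<30)&(hsv[...,1]>140)&(g>90))[0];ys,xs=np.nonzero(b)
mk=loc((xs.mean(),ys.mean()),.012);print("mark px",xs.mean(),ys.mean(),len(xs),"loc",mk)
# ring+knob: dark region joined to the centre
d=cv2.morphologyEx((near&(g<115)).astype(np.uint8),cv2.MORPH_OPEN,np.ones((3,3)))
N,L=cv2.connectedComponents(d);lab=L[int(uvF[1]),int(uvF[0])];
black=(near&(g<60))
w=near&(g>185)&(hsv[...,1]<50)
for m in big(w,3):
    ys,xs=np.nonzero(m);r=cv2.minAreaRect(np.column_stack([xs,ys]).astype(np.float32));P=cv2.boxPoints(r)
    if np.linalg.norm(P[0]-P[1])>np.linalg.norm(P[1]-P[2]):P=P[[1,2,3,0]]
    a,e=(P[0]+P[1])/2,(P[2]+P[3])/2
    la,le=loc(a,.047),loc(e,.047);v=le-la
    print("white",len(xs),a.round(1),e.round(1),"loc47",la.round(1),le.round(1),"len",np.linalg.norm(v).round(1),"angle right",np.arctan2(-v[0],v[1]).round(3))
E
python3 m.py pics/w2.png 75
python3 - <<'E'
import cv2
a=cv2.imread("pics/w2.png")[90:290,200:440]
cv2.imwrite("pics/w2c.png",cv2.resize(a,(720,600),interpolation=cv2.INTER_CUBIC))
E
```

```text
mark px 274.0111111111111 216.3111111111111 90 loc [-12.74329468  49.29850723]
white 4246 [280.1 146.2] [368.5 231.3] loc47 [-57.7 -13.3] [ 57.7 -13.7] len 115.4 angle right -1.574
white 899 [237.6 204.7] [310.9 271.4] loc47 [-49.1  53.8] [47.5 55.1] len 96.6 angle right -1.557
white 141 [316.4 197.9] [319.8 246.1] loc47 [-1.3 -2.1] [34.9 29.8] len 48.3 angle right -0.848
```

View pics/w2c.png

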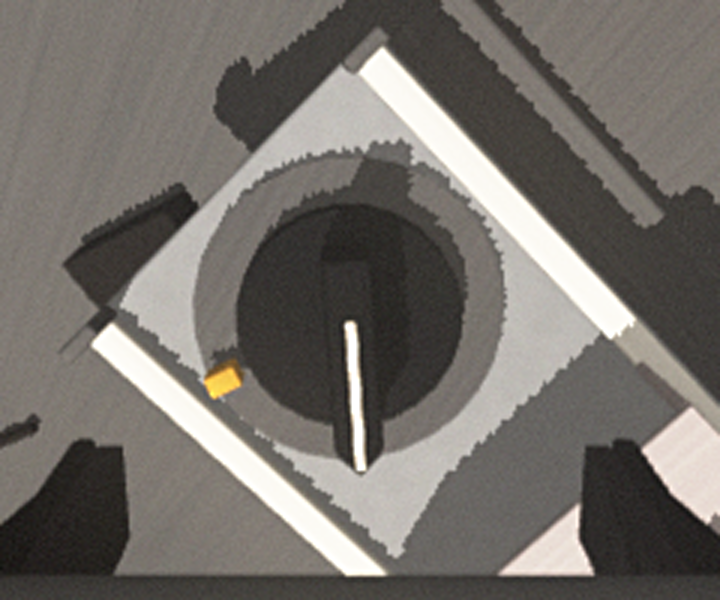

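The rails confirm the yaw. The nose angle is -0.848, the mark angle is about +0.26, and the axis agrees within 1–2 mm. Now I'll approach.

```bash
python3 -m crank '[4,1,10,1.3,-2.6,-3.3,138,4,1,30,1.3,-2.6,-3.3,138,4,1,50,1.3,-2.6,-3.3,138,4,1,60,1.3,-2.6,-3.3,138,4,1,60,1.3,-2.6,-3.3,138]' 30
python3 - <<'E'
from h import *
p,M=pose(.046,-.848,.0005);rows(p,M);print(robot.get_obs()["grip_width"])
E
```

```text
time: 2.85
position: [0.5101, 0.1021, 0.1969]
tool_rot: [0.42, 0.856, -0.291, 0.079]
ft_force: [-1.5, -0.2, -0.1]
grip_width: 0.0614
grip_force: 0.0
q [ 0.26  0.62  1.59 -0.57  1.28 -0.13] t 2.85 pos [0.5101 0.1021 0.1969]
shift mm [-4.4  0.1 80.4] turn deg [-0.27 -0.13 -0.28]
0.06137382312849769
```

```bash
python3 -m crank '[-4,0,15,0,0,0,138,-4,0,30,0,0,0,138,-4,0,45,0,0,0,138,-4,0,50,0,0,0,138,-4,0,50,0,0,0,138]'
python3 - <<'E'
from h import *
p,M=pose(.046,-.848,.0005);rows(p,M);print(robot.get_obs()["grip_width"])
E
```

```text
time: 3.27
position: [0.5087, 0.0727, 0.1584]
tool_rot: [0.419, 0.857, -0.29, 0.08]
ft_force: [0.5, 0.1, 1.1]
grip_width: 0.0408
grip_force: 0.0
q [ 0.21  0.67  1.65 -0.61  1.17 -0.1 ] t 3.27 pos [0.5087 0.0727 0.1584]
shift mm [-0.1 -1.4 32.2] turn deg [-0.11 -0.03 -0.28]
0.04078473964727201
```

```bash
python3 -m crank '[0,-1,12,0,0,0,138,0,-1,24,0,0,0,138,0,-1,32,0,0,0,138,0,-1,32,0,0,0,138,0,-1,32,0,0,0,138]'
python3 m.py pics/w3.png 75
python3 - <<'E'
from h import *
p,M=pose(.046,-.848,.0005);rows(p,M);print(robot.get_obs()["ft_force"])
E
```

```text
time: 3.68
position: [0.5051, 0.0551, 0.133]
tool_rot: [0.419, 0.857, -0.289, 0.081]
ft_force: [-0.1, 0.1, -0.8]
grip_width: 0.0399
grip_force: 0.0
mark px 243.8 270.8 5 loc [-18.03756646  43.31225506]
white 195 [361.  314.2] [331.  323.8] loc47 [31.3 -4.1] [25.4 11.4] len 16.6 angle right 0.362
white 185 [274.  315.2] [301.9 324.4] loc47 [ 1.7 29.9] [15.6 23. ] len 15.5 angle right -2.033
white 120 [316.5 310. ] [316.5 329. ] loc47 [14.1 11.4] [22.8 19.2] len 11.7 angle right -0.841
q [ 0.19  0.7   1.68 -0.64  1.1  -0.08] t 3.73 pos [0.5053 0.0553 0.1331]
shift mm [-0.2 -1.3  1.3] turn deg [ 0.02  0.05 -0.24]
[-0.4382879  -0.40669703 -0.32854804]
```

View pics/w3.png

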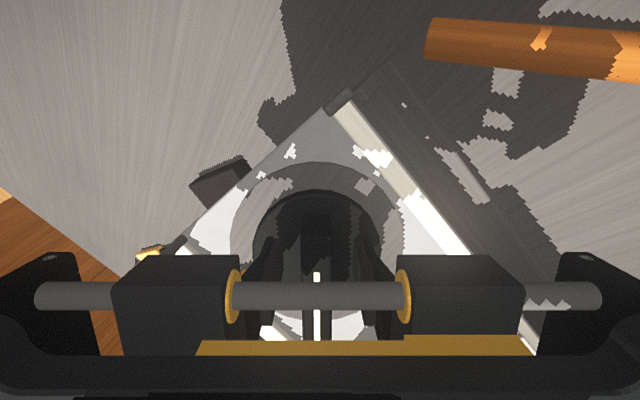

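The fingers straddle the bar, with the white line at column 316 midway between them. Closing now.

```bash
python3 -m crank '[0,0,0,0,0,0,255,0,0,0,0,0,0,255,0,0,0,0,0,0,255,0,0,0,0,0,0,255,0,0,0,0,0,0,255]' 30
python3 - <<'E'
from h import *
p,M=pose(.046,.26,.0005);rows(p,M);print(robot.get_obs()["grip_force"])
E
```

```text
time: 4.15
position: [0.5043, 0.0548, 0.133]
tool_rot: [0.418, 0.857, -0.29, 0.081]
ft_force: [0.7, 1.0, 0.3]
grip_width: 0.016
grip_force: 30.0
q [ 0.19  0.7   1.69 -0.64  1.1  -0.08] t 4.15 pos [0.5043 0.0548 0.133 ]
shift mm [-0.6 -0.4  0.8] turn deg [-0.09  0.11 63.32]
29.998873576987535
```

```bash
python3 -m crank '[0,0,0,0,0,4,255,0,0,0,0,0,9,255,0,0,0,0,0,14,255,0,0,0,0,0,19,255,0,0,0,0,0,24,255]'
python3 -m crank '[0,0,0,0,0,5,255,0,0,0,0,0,10,255,0,0,0,0,0,15,255,0,0,0,0,0,20,255,0,0,0,0,0,25,255]'
python3 - <<'E'
from h import *
p,M=pose(.046,.26,.0005);rows(p,M);o=robot.get_obs();print(o["grip_force"],o["ft_force"],o["moment"])
E
```

```text
time: 4.57
position: [0.5067, 0.0558, 0.1321]
tool_rot: [0.589, 0.751, -0.264, 0.141]
ft_force: [4.8, 0.7, -4.6]
grip_width: 0.0159
grip_force: 30.1
time: 4.98
position: [0.5096, 0.0558, 0.1317]
tool_rot: [0.737, 0.606, -0.225, 0.196]
ft_force: [11.5, -1.1, -9.1]
grip_width: 0.0158
grip_force: 30.2
q [ 0.19  0.7   1.68 -0.65  1.09  0.78] t 4.98 pos [0.5096 0.0558 0.1317]
shift mm [-3.  -4.9  0.7] turn deg [ 0.52 -0.32 14.04]
30.23985145613551 [11.54207343 -1.06776718 -9.14264834] [ 0.70493162 -1.11419217  0.88878639]
```

```bash
python3 -m crank '[0,2,0,0,0,5,255,0,4,0,0,0,10,255,0,5,0,0,0,14,255,0,5,0,0,0,14,255,0,5,0,0,0,14,255]'
python3 - <<'E'
from h import *
p,M=pose(.046,.26,.0005);rows(p,M);o=robot.get_obs();print(o["grip_force"],o["ft_force"],o["moment"])
E
```

```text
time: 5.4
position: [0.5115, 0.0552, 0.1318]
tool_rot: [0.805, 0.513, -0.202, 0.22]
ft_force: [4.9, 2.6, -4.0]
grip_width: 0.0158
grip_force: 30.1
q [ 0.18  0.7   1.67 -0.64  1.1   1.01] t 5.4 pos [0.5115 0.0552 0.1318]
shift mm [-4.3 -6.   0.7] turn deg [ 0.14 -0.23  0.32]
30.063627593950777 [ 4.86777167  2.58561807 -3.95861068] [ 1.09540126 -0.56098043  0.06502736]
```

```bash
python3 -m crank '[0,0,0,0,0,0,138,0,0,0,0,0,0,138,0,0,0,0,0,0,138,0,0,0,0,0,0,138,0,0,0,0,0,0,138]'
python3 -m crank '[0,0,-30,0,0,0,138,0,0,-60,0,0,0,138,0,0,-100,0,0,0,138,0,0,-130,0,0,0,138,0,0,-130,0,0,0,138]'
python3 -m crank '[0,0,-5,0,0,0,138,0,0,-5,0,0,0,138,0,0,-5,0,0,0,138,0,0,-5,0,0,0,138,0,0,-5,0,0,0,138]'
python3 m.py pics/w4.png 75
python3 - <<'E'
import cv2
a=cv2.imread("pics/w4.png")[90:290,200:440]
cv2.imwrite("pics/w4c.png",cv2.resize(a,(720,600),interpolation=cv2.INTER_CUBIC))
E
```

```text
time: 5.82
position: [0.5091, 0.0538, 0.1327]
tool_rot: [0.804, 0.512, -0.205, 0.22]
ft_force: [-0.0, -0.4, -0.1]
grip_width: 0.0375
grip_force: 0.0
time: 6.23
position: [0.5264, 0.1306, 0.2442]
tool_rot: [0.805, 0.513, -0.199, 0.222]
ft_force: [-0.0, -0.2, 0.2]
grip_width: 0.0397
grip_force: 0.0
time: 6.65
position: [0.5228, 0.1293, 0.242]
tool_rot: [0.804, 0.512, -0.206, 0.22]
ft_force: [-0.5, 0.3, 0.8]
grip_width: 0.0395
grip_force: 0.0
mark px 313.0 241.5 10 loc [-16.11733477  52.94995926]
white 805 [339.5 118.2] [256.6 139.4] loc47 [ 39.  -65.7] [-33.5 -66.6] len 72.5 angle right 1.583
white 681 [353.1 243.7] [283.3 259.5] loc47 [24.7 49.2] [-43.9  48.6] len 68.6 angle right 1.579
white 172 [381.8 201.5] [372.1 225.8] loc47 [59.1 14.9] [45.8 35.9] len 24.8 angle right 0.565
```

View pics/w4c.png

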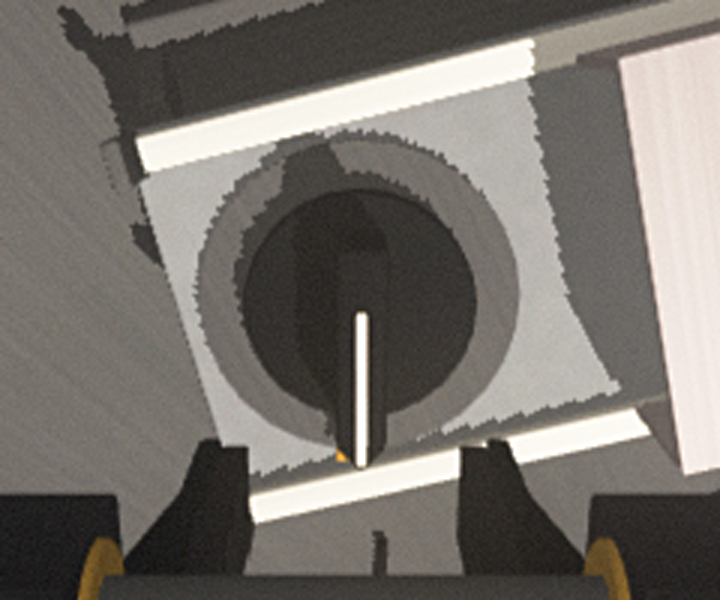

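The nose now sits over the mark as seen from here, with the tooth just showing at crop (341,457) and the line at column 361. I'll shift sideways to see the tooth clear of the nose.

```bash
python3 -m crank '[0,-15,0,0,0,0,138,0,-35,0,0,0,0,138,0,-50,0,0,0,0,138,0,-50,0,0,0,0,138,0,-50,0,0,0,0,138]'
python3 -m crank '[0,0,0,0,0,0,138,0,0,0,0,0,0,138,0,0,0,0,0,0,138,0,0,0,0,0,0,138,0,0,0,0,0,0,138]'
cat >> m.py <<'E'
np.savez(sys.argv[1]+".npz",K=K,E=E)
E
python3 m.py pics/w5.png 75
python3 - <<'E'
import cv2
a=cv2.imread("pics/w5.png")[90:290,240:480]
cv2.imwrite("pics/w5c.png",cv2.resize(a,(720,600),interpolation=cv2.INTER_CUBIC))
E
```

```text
time: 7.12
position: [0.4777, 0.1492, 0.2358]
tool_rot: [0.804, 0.513, -0.205, 0.22]
ft_force: [-0.0, -0.1, -0.4]
grip_width: 0.0399
grip_force: 0.0
time: 7.53
position: [0.4783, 0.1489, 0.2359]
tool_rot: [0.805, 0.512, -0.205, 0.22]
ft_force: [-0.6, -0.9, -0.1]
grip_width: 0.0398
grip_force: 0.0
mark px 359.6 235.03333333333333 30 loc [-13.42202956  45.91764779]
white 4476 [430.8 163.4] [304.8 193.6] loc47 [ 60.6 -20.8] [-53.6 -22.2] len 114.2 angle right 1.584
white 512 [429.  236.3] [373.7 248.9] loc47 [48.5 47.8] [-4.5 47.4] len 53.1 angle right 1.579
white 237 [353.  253.5] [326.8 259.6] loc47 [-24.7  47.2] [-50.6  47. ] len 25.9 angle right 1.575
```

View pics/w5c.png

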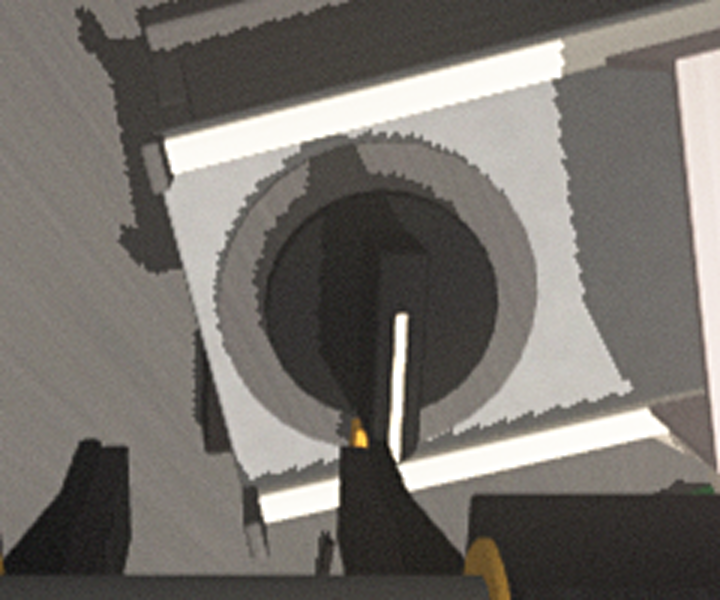

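Run:
```python
from h import *
sy,u,n=st()
c=np.load("pics/w5.png.npz");K=c["K"];E5=c["E"]
mount=robot.camera("wrist")["mount"]
def EE(p,q):
    E=np.eye(4);E[:3,:3]=R.from_quat(q).as_matrix();E[:3,3]=p;return E@mount
E4=EE([.5228,.1293,.242],[.804,.512,-.206,.22]);E2=EE([.5201,.1306,.2516],[.45,.849,-.267,.075])
def loc(E,x,y,ox,h):
    q=plane(ray(K,E,(ox+x/3-.33,90+y/3-.33)),F+h*n,n)-F;return (np.array([q@sy,q@u])*1e3).round(1)
for nm,E,ox,L in[("w2",E2,200,dict(disc=(351,314,.014),ring=(349,306,.003),l0=(350,322,.047),l1=(361,470,.047),mark=(223,380,.012))),
 ("w4",E4,200,dict(disc=(360,301,.014),ring=(357,287,.003),l0=(361,312,.047),l1=(361,467,.047),markL=(337,457,.012))),
 ("w5",E5,240,dict(disc=(381,300,.014),ring=(377,291,.003),l0=(401,314,.047),l1=(396,462,.047),mark=(356,432,.012)))]:
    r={k:loc(E,v[0],v[1],ox,v[2]) for k,v in L.items()};v=r["l1"]-r["l0"]
    print(nm,r,"nose",np.arctan2(-v[0],v[1]).round(3),[np.arctan2(*((r[k]-r["disc"])*[-1,1])).round(3) for k in r if k[0]=="m"])
```

```text
w2 {'disc': array([2. , 1.9]), 'ring': array([1.4, 2. ]), 'l0': array([-2.3, -1.2]), 'l1': array([34.9, 31.3]), 'mark': array([-13. ,  50.9])} nose -0.853 [np.float64(0.297)]
w4 {'disc': array([ 5.3, -0.8]), 'ring': array([ 4.8, -3. ]), 'l0': array([ 6.9, -6.2]), 'l1': array([-5.9, 43.1]), 'markL': array([-17.2,  53.3])} nose 0.254 [np.float64(0.394)]
w5 {'disc': array([ 4.1, -1.7]), 'ring': array([ 4.4, -1.9]), 'l0': array([ 6.2, -5.9]), 'l1': array([-5.3, 41.6]), 'mark': array([-14.4,  44. ])} nose 0.238 [np.float64(0.385)]
```

```bash
python3 -m crank '[-15,0,0,0,0,0,0,-30,0,0,0,0,0,0,-45,0,0,0,0,0,0,-45,0,0,0,0,0,0,-45,0,0,0,0,0,0]'
python3 -m crank '[0,0,0,0,0,0,0,0,0,0,0,0,0,0,0,0,0,0,0,0,0,0,0,0,0,0,0,0,0,0,0,0,0,0,0]'
python3 m.py pics/w6.png 75
python3 - <<'E'
import cv2
a=cv2.imread("pics/w6.png")[60:260,240:480]
cv2.imwrite("pics/w6c.png",cv2.resize(a,(720,600),interpolation=cv2.INTER_CUBIC))
E
```

```text
time: 8.05
position: [0.4599, 0.1152, 0.262]
tool_rot: [0.805, 0.511, -0.204, 0.22]
ft_force: [0.1, 0.2, -0.3]
grip_width: 0.0653
grip_force: 0.0
time: 8.47
position: [0.4603, 0.1163, 0.2606]
tool_rot: [0.804, 0.512, -0.205, 0.22]
ft_force: [0.0, -0.1, 0.2]
grip_width: 0.0868
grip_force: 0.0
mark px 363.1125 198.0 80 loc [-12.82003563  49.72786051]
white 834 [427.2 199. ] [335.1 220.5] loc47 [40.8 53.9] [-45.1  53. ] len 85.9 angle right 1.581
white 614 [386.7  72. ] [312.7  91.2] loc47 [ 25.5 -60.8] [-35.9 -61.8] len 61.4 angle right 1.587
white 170 [376.9 144.9] [373.8 200. ] loc47 [ 6.3 -5.5] [-6.2 42.6] len 49.7 angle right 0.255
```

View pics/w6c.png

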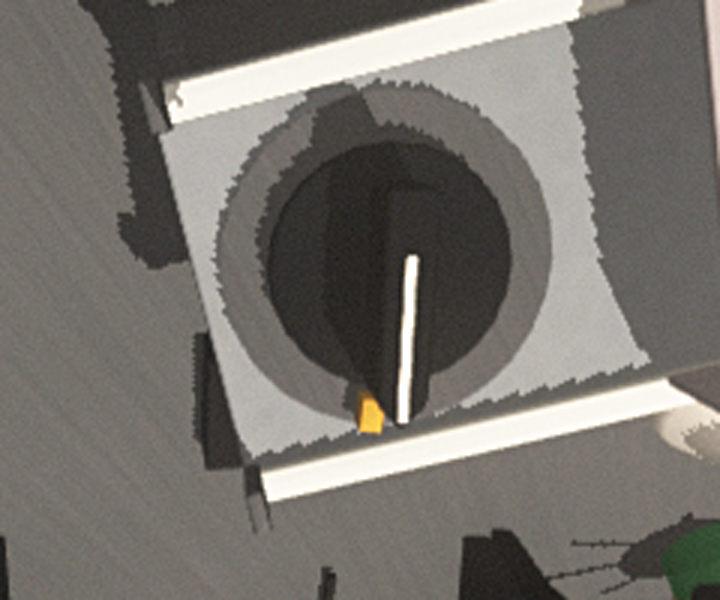

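The tooth is clear now at crop (371,412), with the nose tip at (403,424). The nose is at about 0.25 and the mark at about 0.32, so a small +4° correction is worthwhile.

```bash
sed -i 's/^F=.*/F=np.array([.5028,.0265,.0956])/' h.py
python3 -m crank '[10,12,0,0,0,0,138,20,25,0,0,0,0,138,30,38,0,0,0,0,138,45,50,0,0,0,0,138,45,50,0,0,0,0,138]'
python3 -m crank '[0,0,20,0,0,0,138,0,0,40,0,0,0,138,0,0,60,0,0,0,138,0,0,80,0,0,0,138,0,0,80,0,0,0,138]'
python3 - <<'E'
from h import *
p,M=pose(.046,.255);rows(p,M);print(p)
p=np.array([.5091,.0538,.1327]);rows(p,M);print(robot.get_obs()["grip_width"])
E
```

```text
time: 8.93
position: [0.5264, 0.1309, 0.2418]
tool_rot: [0.805, 0.512, -0.204, 0.22]
ft_force: [0.2, 1.3, 0.2]
grip_width: 0.0612
grip_force: 0.0
time: 9.35
position: [0.512, 0.0832, 0.1752]
tool_rot: [0.804, 0.512, -0.209, 0.219]
ft_force: [-0.4, 0.2, 0.2]
grip_width: 0.0407
grip_force: 0.0
q [ 0.23  0.65  1.61 -0.59  1.23  0.97] t 9.35 pos [0.512  0.0832 0.1752]
shift mm [-0.8  1.9 52.1] turn deg [-0.36  0.35  0.16]
[0.50757072 0.05242266 0.13332   ]
q [ 0.23  0.65  1.61 -0.59  1.23  0.97] t 9.35 pos [0.512  0.0832 0.1752]
shift mm [ 1.1  2.7 51.6] turn deg [-0.36  0.35  0.16]
0.04072252145670606
```

```bash
python3 -m crank '[0,2,15,0,0,0,138,0,2,30,0,0,0,138,0,2,45,0,0,0,138,0,2,51,0,0,0,138,0,2,51,0,0,0,138]'
python3 -m crank '[0,0,0,0,0,0,255,0,0,0,0,0,0,255,0,0,0,0,0,0,255,0,0,0,0,0,0,255,0,0,0,0,0,0,255]' 30
python3 -m crank '[0,0,0,0,0,2,255,0,0,0,0,0,4,255,0,0,0,0,0,4.5,255,0,0,0,0,0,4.5,255,0,0,0,0,0,4.5,255]'
python3 -m crank '[0,0,0,0,0,0,138,0,0,0,0,0,0,138,0,0,0,0,0,0,138,0,0,0,0,0,0,138,0,0,0,0,0,0,138]'
python3 - <<'E'
from h import *
p,M=pose(.17,.255);rows(p,M)
E
```

```text
time: 9.77
position: [0.511, 0.0552, 0.1358]
tool_rot: [0.804, 0.512, -0.206, 0.22]
ft_force: [-0.7, -0.5, 1.0]
grip_width: 0.0398
grip_force: 0.0
time: 10.18
position: [0.5114, 0.0562, 0.1365]
tool_rot: [0.805, 0.512, -0.205, 0.22]
ft_force: [0.9, 1.2, 1.0]
grip_width: 0.0159
grip_force: 30.0
time: 10.6
position: [0.5117, 0.0561, 0.1366]
tool_rot: [0.824, 0.48, -0.196, 0.228]
ft_force: [-1.8, 5.0, 5.8]
grip_width: 0.0156
grip_force: 30.0
time: 11.02
position: [0.5118, 0.0552, 0.1359]
tool_rot: [0.824, 0.48, -0.196, 0.228]
ft_force: [-0.6, -0.6, 0.1]
grip_width: 0.0375
grip_force: 0.0
q [ 0.18  0.7   1.67 -0.64  1.12  1.09] t 11.02 pos [0.5118 0.0552 0.1359]
shift mm [  -2.7   -3.  -119.9] turn deg [-0.01  0.07 -4.48]
```

```bash
python3 -m crank '[0,0,-30,0,0,0,0,0,0,-60,0,0,0,0,0,0,-100,0,0,0,0,0,0,-125,0,0,0,0,0,0,-125,0,0,0,0]'
python3 -m crank '[-10,-12,0,0,0,0,0,-20,-25,0,0,0,0,0,-30,-38,0,0,0,0,0,-45,-50,0,0,0,0,0,-45,-50,0,0,0,0,0]'
python3 -m crank '[0,0,0,0,0,0,0,0,0,0,0,0,0,0,0,0,0,0,0,0,0,0,0,0,0,0,0,0,0,0,0,0,0,0,0]'
python3 m.py pics/w7.png 75
python3 - <<'E'
import cv2
a=cv2.imread("pics/w7.png")[60:260,240:480]
cv2.imwrite("pics/w7c.png",cv2.resize(a,(720,600),interpolation=cv2.INTER_CUBIC))
E
```

```text
time: 11.43
position: [0.5281, 0.1289, 0.2429]
tool_rot: [0.825, 0.481, -0.19, 0.23]
ft_force: [0.4, -0.0, -0.0]
grip_width: 0.0655
grip_force: 0.0
time: 11.85
position: [0.456, 0.1149, 0.2534]
tool_rot: [0.823, 0.48, -0.199, 0.228]
ft_force: [-0.1, -0.3, -0.6]
grip_width: 0.0858
grip_force: 0.0
time: 12.27
position: [0.4606, 0.1162, 0.2531]
tool_rot: [0.824, 0.48, -0.196, 0.228]
ft_force: [0.0, 0.1, 0.6]
grip_width: 0.0869
grip_force: 0.0
mark px 365.3529411764706 201.47058823529412 51 loc [-17.58025919  49.98884273]
white 854 [433.4 195.4] [342.5 223.8] loc47 [39.2 52.2] [-45.   51.4] len 84.1 angle right 1.58
white 454 [379.5  71.8] [313.6  94.9] loc47 [ 21.9 -61.2] [-32.9 -62.1] len 54.8 angle right 1.586
white 179 [375.6 146. ] [372.5 202. ] loc47 [ 3.  -6.3] [-13.4  40.4] len 49.5 angle right 0.336
```

View pics/w7c.png

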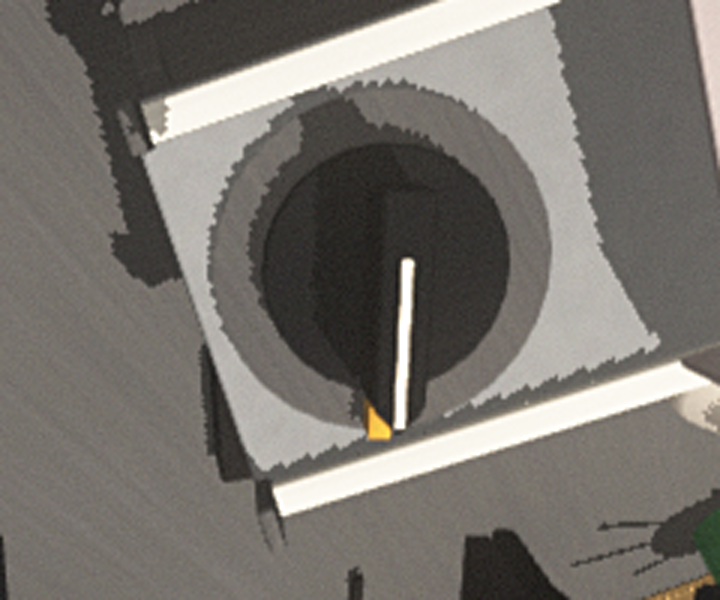

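The nose (0.336) and the mark (about 0.33) are aligned: the tooth at crop (378,423) sits right under the nose tip at (400,428), allowing for parallax. Now the cover.

Run:
```python
from h import *
p,M=pose(.16,0,.137);print(p);rows(p,M)
```

```text
[0.65413106 0.09186921 0.2268    ]
q [ 0.31  0.5   1.64 -0.54  1.36  1.04] t 12.32 pos [0.4604 0.1162 0.2532]
shift mm [ 86.7 176.2  15.1] turn deg [-1.000e-02  6.000e-02 -1.911e+01]
```

```bash
python3 -m crank '[17,30,3,0,0,-4,0,34,60,6,0,0,-8,0,51,95,9,0,0,-12,0,70,130,12,0,0,-16,0,87,160,15,0,0,-19,0]'
python3 -m crank '[5,16,0,0,0,0,0,5,16,0,0,0,0,0,5,16,0,0,0,0,0,5,16,0,0,0,0,0,5,16,0,0,0,0,0]'
python3 - <<'E'
from h import *
p,M=pose(.088,0,.137);rows(p,M)
o=robot.get_obs();c=robot.camera("wrist");cv2.imwrite("pics/w8.png",c["pixels"][:,:,::-1])
E
```

```text
time: 12.73
position: [0.642, 0.0987, 0.2236]
tool_rot: [0.733, 0.611, -0.231, 0.193]
ft_force: [0.9, 0.6, -0.3]
grip_width: 0.0872
grip_force: 0.0
time: 13.15
position: [0.6547, 0.1007, 0.2215]
tool_rot: [0.733, 0.61, -0.231, 0.192]
ft_force: [-0.1, 0.8, 0.1]
grip_width: 0.087
grip_force: 0.0
q [ 0.21  0.75  1.2  -0.56  1.47  0.53] t 13.15 pos [0.6547 0.1007 0.2215]
shift mm [-10.1   1.1  72.7] turn deg [-0.06  0.08 -0.04]
```

View pics/w8.png

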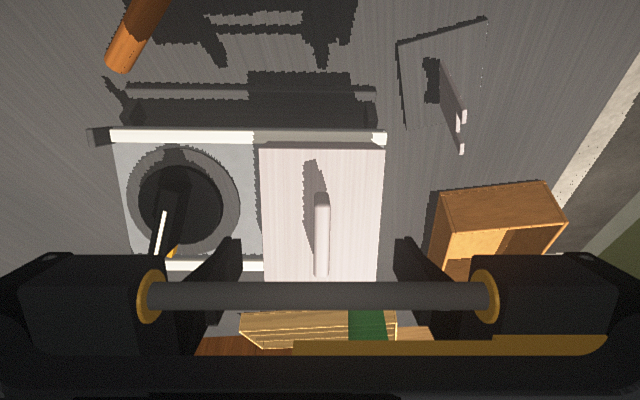

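The fin is at columns 315–330, centred between the fingers. Descending and gripping.

```bash
python3 -m crank '[-8,1,15,0,0,0,60,-8,1,35,0,0,0,60,-8,1,55,0,0,0,60,-8,1,72,0,0,0,60,-8,1,72,0,0,0,60]'
python3 -m crank '[0,0,0,0,0,0,255,0,0,0,0,0,0,255,0,0,0,0,0,0,255,0,0,0,0,0,0,255,0,0,0,0,0,0,255]' 30
python3 -m crank '[0,0,0,0,0,0,255,0,0,0,0,0,0,255,0,0,0,0,0,0,255,0,0,0,0,0,0,255,0,0,0,0,0,0,255]'
python3 - <<'E'
from h import *
p,M=pose(.088,0,.137);rows(p,M)
E
```

```text
time: 13.62
position: [0.6453, 0.0516, 0.1646]
tool_rot: [0.733, 0.61, -0.234, 0.191]
ft_force: [-0.7, -0.2, -1.0]
grip_width: 0.0679
grip_force: 0.0
time: 14.03
position: [0.6488, 0.0538, 0.1678]
tool_rot: [0.733, 0.61, -0.23, 0.193]
ft_force: [1.0, -0.4, 0.3]
grip_width: 0.0411
grip_force: 0.0
time: 14.45
position: [0.6484, 0.0531, 0.1668]
tool_rot: [0.734, 0.609, -0.231, 0.193]
ft_force: [0.2, 0.2, 0.6]
grip_width: 0.0117
grip_force: 30.0
q [ 0.15  0.79  1.3  -0.59  1.32  0.56] t 14.45 pos [0.6484 0.0531 0.1668]
shift mm [-2.3 -1.4  0.4] turn deg [-0.01  0.04 -0.14]
```

```bash
python3 -m crank '[0,-6,0,0,0,0,255,0,-16,0,0,0,0,255,0,-28,0,0,0,0,255,0,-40,0,0,0,0,255,0,-52,0,0,0,0,255]'
python3 -m crank '[0,-12,0,0,0,0,255,0,-24,0,0,0,0,255,0,-36,0,0,0,0,255,0,-48,0,0,0,0,255,0,-60,0,0,0,0,255]'
python3 - <<'E'
from h import *
p,M=pose(.088,0,0);rows(p,M)
E
```

```text
time: 14.87
position: [0.5979, 0.0631, 0.1669]
tool_rot: [0.734, 0.61, -0.229, 0.193]
ft_force: [4.0, 2.0, -0.7]
grip_width: 0.0122
grip_force: 30.0
time: 15.28
position: [0.5393, 0.0748, 0.1668]
tool_rot: [0.734, 0.61, -0.228, 0.193]
ft_force: [4.6, 3.0, -1.2]
grip_width: 0.0118
grip_force: 30.0
q [ 0.21  0.68  1.57 -0.6   1.21  0.7 ] t 15.28 pos [0.5393 0.0748 0.1668]
shift mm [ -3.6 -27.1   1.2] turn deg [ 0.22 -0.17 -0.2 ]
```

```bash
python3 -m crank '[0,-8,0,0,0,0,255,0,-14,0,0,0,0,255,0,-20,0,0,0,0,255,0,-25,0,0,0,0,255,0,-27,0,0,0,0,255]'
python3 -m crank '[0,-1,0,0,0,0,255,0,-2,0,0,0,0,255,0,-3,0,0,0,0,255,0,-4,0,0,0,0,255,0,-4,0,0,0,0,255]'
python3 - <<'E'
from h import *
p=robot.get_obs()["position"];print(np.linalg.norm(p-[.6484,.0531,.1668]),robot.get_obs()["ft_force"])
E
```

```text
time: 15.7
position: [0.5146, 0.0797, 0.1669]
tool_rot: [0.734, 0.611, -0.227, 0.194]
ft_force: [9.5, -0.2, -4.8]
grip_width: 0.0117
grip_force: 30.1
time: 16.12
position: [0.5145, 0.0797, 0.1669]
tool_rot: [0.733, 0.611, -0.224, 0.196]
ft_force: [13.9, -3.4, -6.4]
grip_width: 0.0121
grip_force: 30.3
0.1365534695453777 [13.85140692 -3.38232722 -6.4059492 ]
```

The cover has travelled 136.6 mm and is against the stop, with the force rising. I'll release and retract.

```bash
python3 -m crank '[0,2,0,0,0,0,255,0,3,0,0,0,0,120,0,3,0,0,0,0,100,0,3,0,0,0,0,60,0,3,0,0,0,0,60]'
python3 -m crank '[0,0,0,0,0,0,60,0,0,-20,0,0,0,60,0,0,-50,0,0,0,60,0,0,-80,0,0,0,60,0,0,-110,0,0,0,60]'
python3 -m crank '[0,0,-30,0,0,0,60,0,0,-30,0,0,0,60,0,0,-30,0,0,0,60,0,0,-30,0,0,0,60,0,0,-30,0,0,0,60]'
python3 - <<'E'
from h import *
c=robot.camera("top");s=robot.camera("side")
a=cv2.resize(c["pixels"][160:275,280:370,::-1],(400,511));b=cv2.resize(s["pixels"][150:250,265:370,::-1],(400,381))
o=np.zeros((511,800,3),np.uint8);o[:,:400]=a;o[:381,400:]=b;cv2.imwrite("pics/end.png",o)
E
```

```text
time: 16.53
position: [0.5095, 0.0785, 0.1667]
tool_rot: [0.733, 0.61, -0.232, 0.192]
ft_force: [-0.4, -0.0, -0.1]
grip_width: 0.0309
grip_force: 0.0
time: 16.95
position: [0.5212, 0.141, 0.2576]
tool_rot: [0.733, 0.61, -0.232, 0.192]
ft_force: [-0.1, -0.1, 0.3]
grip_width: 0.0625
grip_force: 0.0
time: 17.37
position: [0.5239, 0.1567, 0.28]
tool_rot: [0.733, 0.61, -0.233, 0.192]
ft_force: [0.1, -0.2, -0.4]
grip_width: 0.0661
grip_force: 0.0
```

View pics/end.png

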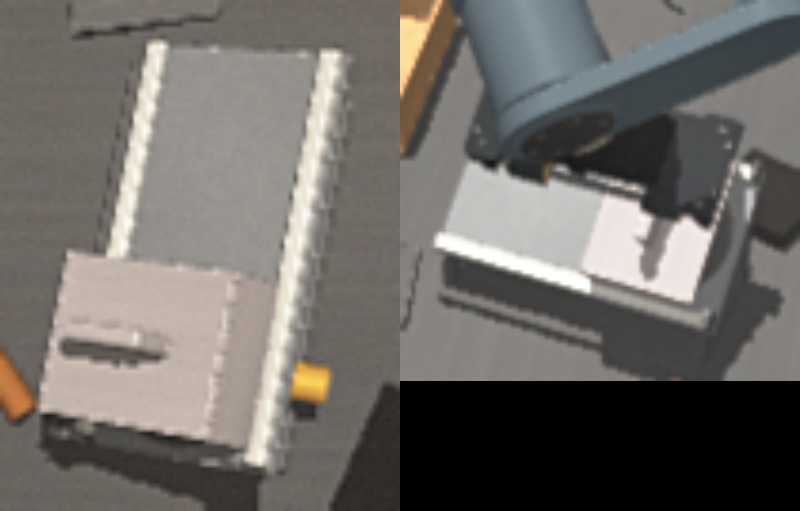

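The cover is at the lower end of the rails over the knob, the gripper is clear, and the paddle, marver and rod-rest edges seen in the crop look unmoved. Handing in.

```bash
python3 -c "
from rig import robot
print(robot.hand_in())"
```

```text
the job is handed in; nothing more can be done
None
```

The job is handed in at about 17 s with no verdict returned: the knob's nose is within about 0.02 rad of the mark by my measurement, the cover slid 136.6 mm onto its stop, and the gripper is open and clear.

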